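Wedge the rocking dial stand steady

TASK

The wooden stand that carries the clock dial rocks, because one of its four feet, the one nearest the wedge, is too short. Without picking anything up, push the wooden wedge, thin end first, along the table under the short foot until the stand stands level and no longer rocks when you press on the corner above that foot; do not shove the stand away or disturb the other things. Finish while still holding: keep pressing firmly down on that corner with the fingertips, the stand staying level on the wedge.

Things in the scene. Friction and masses are not known exactly. Their poses are not given: they have to be found in the camera images.
- stand: Low square wooden stand, 200 x 200 mm, flat top 70 mm above the table, 1.6 to 2.5 kg, loose; a white clock dial (170 mm across, 4 mm thick, hands up to 10 mm over the top) is fixed on its middle. Four square feet, 18 mm wide and 25 mm high, centred 80 mm either side of the middle in x and y. Origin: centre of the underside at foot level; z up, x and y along the sides; the +x +y foot is short.
- short_corner (a point): Point on the stand's top (70 mm above the table when level) over the middle of the short foot, in the corner outside the dial: where to press. The stand rests level on its other three feet; 1 to 3 N here makes it rock about the diagonal, and this point sinks by the gap left under the short foot. Axes as the stand's.
- short_foot (a point): Middle of the short foot in x and y, at the height of the other feet's undersides; its own underside is 5 to 11 mm higher, by an amount that differs each time and cannot be adjusted. Axes as the stand's; the foot's outer faces lie 9 mm out along x and y.
- wedge: Plain wooden wedge lying flat on the table, 90 g: 110 mm long, 45 mm wide, 3 mm high at the thin end, 22 mm at the thick end, the top rising evenly. Origin: centre of the underside; x points to the thin end, z up. It starts on the stand's +y side, the thin end towards the short foot, 30 to 95 mm from it, lined up to within about 15 mm and 0.12 rad.
- wedge_tip (a point): Middle of the wedge's thin end, at table height (55 mm along the wedge's x).
- wedge_back (a point): Middle of the upright face of the wedge's thick end, 11 mm above the table (55 mm along the wedge's -x): where to push. Pushed slowly the wedge slides with under 1.5 N; once it bears on the short foot the push needed rises, and past about 4 to 8 N the stand slides along with it.
- jar: Amber glass jar, 50 mm across, 55 mm tall, standing beside the stand; leave it alone. Origin: centre of its underside.
- brush: Paint brush, 170 mm long, lying by the stand; leave it alone. Origin: centre of its underside.
- bottle: Clear bottle with red cap, 56 mm across, 130 mm tall; leave it alone. Origin: centre of its underside.
- tin: Metal tin, 66 mm across, 70 mm tall; leave it alone. Origin: centre of its underside.
- gear: Brass gear wheel, 67 mm across, lying flat; leave it alone. Origin: centre of its underside.
- screwdriver: Screwdriver, 170 mm long, lying; leave it alone. Origin: centre of its underside.
- loupe: Black eye loupe, 40 mm across, 35 mm tall; leave it alone. Origin: centre of its underside.
Not all that is in view belongs to the job. Leave any turquoise look-alike of the wedge alone.

How it is judged:
By the outcome, as a careful person would: the job done as asked, in the order asked, and still so for the second after the job is handed in, while the arm keeps its last pose, push and grip.
It also fails if it takes over 40 s, if anything falls off the work surface, if the arm or the gripper's body presses on something with over 40 N, if the wrist force passes 120 N, or if a joint passes its speed limit or range.

ROBOT

A 6-joint arm with a two-finger parallel gripper is mounted at the origin on the work surface. World frame = base frame: x ahead of the robot, y to its left, z up, the work surface at z = 0. Lengths are in m, angles in rad, forces in N, time in s.
With the tool pointing down it reaches from about 0.375 to 0.975 m from the base axis. Payload 3.8 kg.
Tool frame: the origin (TCP) lies at the very end of the fingers, on their centre line; the grasp point (between the pads) lies 19 mm behind it; z points along the fingers, x is the direction in which the jaws open and shut, and the axes are right-handed (so a half turn about z gives the same grasp; the last joint's range is limited). The gripper opens to 85 mm and grips with 20 to 120 N. Pads are 22 mm wide; open, the fingers measure 114 mm over their backs; the gripper's body (76 mm by 85 mm) begins 54 mm behind the grasp point. The pads swing forward as they close: fully open they stand 13 mm farther back than shut.
Start: joints at [1.125, 0.264, 1.604, -0, 1.274, -0.037], TCP at [0.268, 0.619, 0.231] pointing down, gripper open.
Joint ranges: [-2.63, 2.63], [-0.94, 2.18], [0.31, 2.57], [-1.31, 4.45], [0, 2.66], [-2.55, 2.55]. Speed limits (rad/s): [2.57, 2.57, 3.14, 3.14, 3.14, 3.14].

INTERFACE

Orientations are given as a unit quaternion [w, x, y, z].
In Python, from rig import monitor, vision, order gives the robot as it stands.
- The arm moves only by the tool move_arm, never from a script. Its argument "commands" is a list of rows, each a list of 5 numbers: the shift along the tool's x, y, z in mm, then the turn about the tool's z in rad, then the opening, from -1 (shut) to 1 (fully open). A call has 1 to 5 rows; each row is the pose to reach, as a shift and turn from the pose commanded when the call began, along the tool's axes at that moment; what a row does not reach only later rows make up. A row lasts 1/12 s, in which the tool goes at most 41.7 mm and 7.16 degrees, less where a joint would pass 70% of its speed; a pose out of reach is approached as far as the arm can. A call with a gripper value outside its range is refused whole. The fingers move at their own pace and stop on an object; "squeeze" is the grip in N (left out, the last holds). Time passes only in rows, so rows that repeat a pose let the fingers close. It gives the time, the measured TCP pose, the force and the opening at its end, in the units of the state.
- monitor.get_state(): the state, without advancing time (a new reading comes with each control period).
- vision.snapshot(name): name is "scene" or "top" or "wrist"; returns a dict with "frame" (480x640x3 uint8, red, green, blue), "depth" (480x640 float32, m along the optical axis (not along the pixel's ray), 0 where there is no reading), "vfov" (degrees; the focal length in pixels is half the picture's height over the tangent of half this angle, whatever the lens; pixels are square), "cx", "cy" (the principal point, pixels), "pose" (4x4, takes a point from camera to world coordinates). Camera axes: x right, y down, z forward; pixel columns grow to the right and rows downward; lengths in m; the calibration is good to about 2 mm. A picture is of the moment at which its call begins.
- order.sign_off(): hands the job in, once; it reports no verdict.
The state is a dict: "t": time; "joint_positions": joint angles; "qd": joint speeds; "tau": joint torques, N m; "position": TCP position; "orientation": TCP orientation; "wrist_force": force on the tool from outside, world axes, zero at the start; "moment": the same for the moment, N m; "opening": finger opening in m.
Only numpy, scipy, OpenCV 4.12 (cv2) and the standard library are available. Lean on these libraries where they do the work, as an engineer would, in place of code of your own. Each camera call takes 0.05 s, during which the arm holds its last target. There are 200 camera calls.

## Working session

There is one attempt and no reset: what is moved stays moved. The work goes in short steps, Python scripts to look and compute and a tool call to move; the robot and the scene stay as the last step left them, time stands still between calls to the robot, and variables do not carry over. Pictures are saved under pics/ and viewed, about 8 in all and at most 12, crops included, and the job is handed in when it is done.

Besides the shell and the picture viewer there is one more tool, called in YAML: its name, and indented under it one key for each argument. move_arm: Moves the arm, as the interface text tells. Its arguments: {"type":"object","properties":{"commands":{"type":"array","items":{"type":"array","items":{"type":"number"}}},"squeeze":{"type":"number"}},"required":["commands"]}

```bash
ls; mkdir -p pics; cat > h.py <<'E'
import numpy as np, cv2
from rig import monitor, vision, order
def snap(n):
    s=vision.snapshot(n); s['f']=240/np.tan(np.radians(s['vfov'])/2); return s
def save(s,name,crop=None,k=1):
    im=cv2.cvtColor(s['frame'],cv2.COLOR_RGB2BGR)
    if crop: a,b,c,d=crop; im=im[b:d,a:c]
    if k!=1: im=cv2.resize(im,None,fx=k,fy=k,interpolation=cv2.INTER_CUBIC)
    cv2.imwrite('pics/'+name,im)
def plane(s,u,v,z):
    P=np.array(s['pose']); d=P[:3,:3]@np.array([(u-s['cx'])/s['f'],(v-s['cy'])/s['f'],1]); o=P[:3,3]
    return o+d*(z-o[2])/d[2]
def cloud(s):
    P=np.array(s['pose']); v,u=np.mgrid[:480,:640]; d=s['depth']
    p=np.stack([(u-s['cx'])/s['f']*d,(v-s['cy'])/s['f']*d,d],-1)
    return p@P[:3,:3].T+P[:3,3]
E
python3 - <<'E'
from h import *
for n in('scene','top'):
    s=snap(n); save(s,n+'1.png'); np.savez('/tmp/'+n,**s); print(n,s['vfov'],np.round(s['pose'],3).tolist())
print(monitor.get_state())
E
```

```text
pics
scene 55.71371319247482 [[-0.623, 0.604, -0.497, 1.036], [0.782, 0.479, -0.399, 0.466], [-0.003, -0.637, -0.771, 0.861], [0.0, 0.0, 0.0, 1.0]]
top 54.566098483297665 [[-0.023, -0.98, 0.198, 0.296], [-1.0, 0.025, 0.009, 0.04], [-0.013, -0.198, -0.98, 1.18], [0.0, 0.0, 0.0, 1.0]]
{'t': 0.1, 'joint_positions': array([ 1.12509702e+00,  2.64720793e-01,  1.60527918e+00,  3.69382316e-05,
        1.27371644e+00, -3.69226089e-02]), 'qd': array([ 8.33156805e-05, -5.23467110e-04, -2.63674427e-03,  1.18351486e-04,
       -8.80021744e-04, -1.26626908e-03]), 'tau': array([-2.92698105e-04, -5.16708720e+01, -3.68589234e+01, -1.90120431e-04,
        6.34198936e-03, -1.48439972e-05]), 'position': array([0.26801205, 0.61876339, 0.23003503]), 'orientation': array([ 5.34563411e-04,  8.35911326e-01,  5.48863486e-01, -9.17682795e-04]), 'wrist_force': array([-0.07979453, -0.00055158, -0.02519194]), 'moment': array([ 0.00918813,  0.05734618, -0.01236535]), 'opening': 0.08520875375055162}
```

View pics/scene1.png

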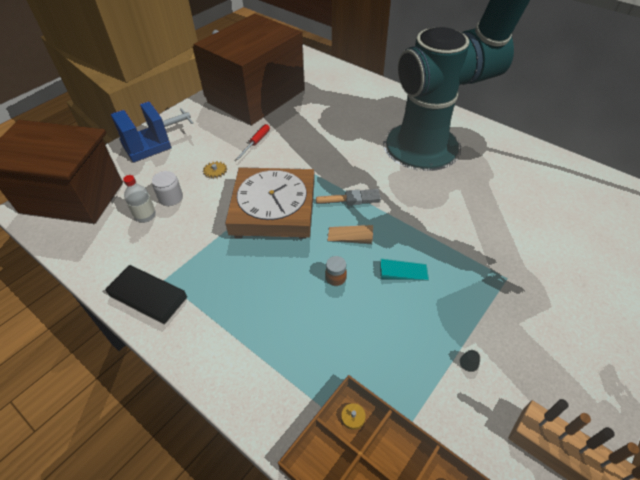

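View pics/top1.png

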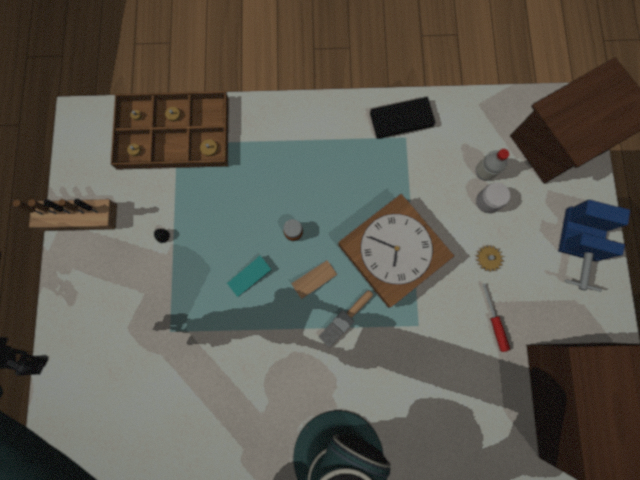

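Scene picture: stand with dial at (272,203), bare-wood wedge at (350,234), turquoise look-alike at (403,270), jar at (335,270) and brush at (350,197). In the top picture the stand is at (397,250), wedge at (315,279), look-alike at (250,275), jar at (292,229) and brush at (347,317).
Candidates for the wedge are the bare-wood one at top (315,279), the turquoise one at (250,275) and the brush handle at (360,303). I choose the bare-wood one and check it in a crop.

```bash
python3 - <<'E'
from h import *
s=dict(np.load('/tmp/top.npz')); t=dict(np.load('/tmp/scene.npz'))
save(s,'top_crop.png',(220,170,480,360),3)
for nm,s,sw in(('top',s,(397,250)),('scene',t,(272,203))):
    C=cloud(s); z=C[...,2]; print(nm, 'table z near', np.median(z[(abs(z)<.01)&(s['depth']>0)]))
    hsv=cv2.cvtColor(s['frame'],cv2.COLOR_RGB2HSV)
    m=((z>.055)&(z<.085)&(s['depth']>0)).astype(np.uint8)
    n,l,st,_=cv2.connectedComponentsWithStats(m); k=l[sw[1],sw[0]]
    p=C[l==k]; r=cv2.minAreaRect((p[:,:2]*1000).astype(np.float32)); print('stand',k,np.median(p[:,2]),r,cv2.boxPoints(r).round(0).tolist())
    w=(320,279) if nm=='top' else (350,234); print('wedge hsv',hsv[w[1],w[0]],'z',z[w[1],w[0]],'jar/table hsv',hsv[w[1]+25,w[0]-10])
    c=C[w[1],w[0],:2]
    m=((z>.002)&(z<.03)&(hsv[...,0]<25)&(hsv[...,1]>70)&(np.hypot(C[...,0]-c[0],C[...,1]-c[1])<.09)).astype(np.uint8)
    n,l,st,_=cv2.connectedComponentsWithStats(m); k=l[w[1],w[0]]; p=C[l==k]
    r=cv2.minAreaRect((p[:,:2]*1000).astype(np.float32)); print('wedge',k,st[k],r,cv2.boxPoints(r).round(0).tolist())
    A=np.c_[p[:,:2],np.ones(len(p))]; g=np.linalg.lstsq(A,p[:,2],rcond=None)[0]; print('slope',g,'max z',p[:,2].max())
E
```

```text
top table z near -0.0009910660137819605
stand 11 0.07092109099692157 ((485.1945495605469, -154.107177734375), (200.31494140625, 201.73745727539062), 36.56942367553711) [[345.0, -133.0], [465.0, -295.0], [626.0, -175.0], [506.0, -13.0]]
wedge hsv [ 15 108 127] z 0.0076331769597899335 jar/table hsv [90 50 76]
wedge 1 [293 261  43  37 702] ((421.5821533203125, 46.95172119140625), (43.737518310546875, 107.57958984375), 33.19618225097656) [[374.0, 80.0], [433.0, -10.0], [469.0, 14.0], [410.0, 104.0]]
slope [-0.09626158  0.13446964  0.04590602] max z 0.02453504369994053
scene table z near 0.000155390580206749
stand 13 0.07202788548075734 ((485.1298828125, -151.00732421875), (205.8695831298828, 200.161865234375), 36.433380126953125) [[343.0, -132.0], [462.0, -293.0], [627.0, -170.0], [509.0, -9.0]]
wedge hsv [ 16 117 170] z 0.012120444365075866 jar/table hsv [ 96  22 160]
wedge 1 [328 226  45  16 635] ((423.5500183105469, 48.83274841308594), (47.95290756225586, 108.900634765625), 31.97002601623535) [[374.0, 82.0], [432.0, -10.0], [473.0, 15.0], [415.0, 108.0]]
slope [-0.1113392   0.11865236  0.05339608] max z 0.02355917477449221
```

View pics/top_crop.png

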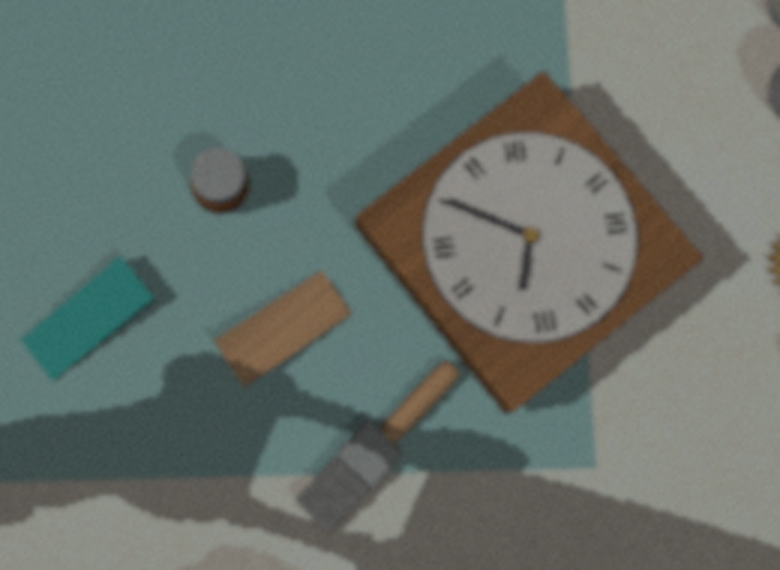

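The crop shows the bare-wood wedge at (283,328) with its thin end towards the stand's left-lower side. The turquoise look-alike at (88,318), the jar and the brush are separate from it. The stand's +y is ≈(-0.60,0.80), the short foot is ≈(0.501,-0.041), and the wedge tip is ≈(0.451,0.002). The wedge is about 15 mm off towards stand -x, so I'll straddle it to line it up, then push.

move_arm:
  commands:
    - [-31,24,0,0.105,0.4]
    - [-62,49,5,0.21,0.4]
    - [-93,74,15,0.315,0.4]
    - [-124,98,25,0.42,0.4]
    - [-155,122,35,0.524,0.4]

```text
t: 0.52
position: [0.3185, 0.4268, 0.1954]
orientation: [0.0, 0.95, 0.312, -0.0]
wrist_force: [1.1, -0.0, 0.3]
opening: 0.0598
```

```bash
cat > go.py <<'E'
import sys
from h import *
from scipy.spatial.transform import Rotation as R
def rel(x,y,z,deg):
    s=monitor.get_state(); q=s['orientation']; r=R.from_quat([q[1],q[2],q[3],q[0]])
    d=r.inv().apply(np.array([x,y,z])-s['position']*1000); X=r.as_matrix()[:,0]
    a=np.arctan2(X[1],X[0]); print('t',round(s['t'],2),'tcp',(s['position']*1000).round(1),'yaw',round(np.degrees(a),2),'F',s['wrist_force'].round(2),'open',round(s['opening']*1000,1))
    print('tool shift mm',d.round(1),'turn',round(a-np.radians(deg),3))
if __name__=='__main__': rel(*map(float,sys.argv[1:]))
E
python3 go.py 415 60 150 36.6
```

```text
t 0.52 tcp [318.5 426.8 195.4] yaw 36.3 F [ 1.09 -0.04  0.28] open 59.8
tool shift mm [-139.4  352.7   45.6] turn -0.005
```

move_arm:
  commands:
    - [-15,37,4,0,0.4]
    - [-30,74,8,0,0.4]
    - [-45,111,13,0,0.4]
    - [-60,148,18,0,0.4]
    - [-74,185,23,0,0.4]

```text
t: 0.93
position: [0.369, 0.234, 0.1727]
orientation: [0.0, 0.949, 0.314, -0.0]
wrist_force: [0.7, -0.4, -0.3]
opening: 0.0599
```

move_arm:
  commands:
    - [-13,34,4,0,0.4]
    - [-26,68,8,0,0.4]
    - [-39,102,12,0,0.4]
    - [-52,136,18,0,0.4]
    - [-65,167,22,0,0.4]

```text
t: 1.35
position: [0.4164, 0.0611, 0.1508]
orientation: [0.0, 0.95, 0.314, -0.0]
wrist_force: [0.9, 0.4, -0.1]
opening: 0.06
```

```bash
python3 go.py 415 60 150 36.6; python3 - <<'E'
from h import *
s=snap('wrist'); save(s,'wrist1.png'); np.savez('/tmp/wrist1',**s); print(np.round(s['pose'],3).tolist(),s['vfov'])
E
```

```text
t 1.35 tcp [416.4  61.1 150.8] yaw 36.54 F [ 0.95  0.36 -0.05] open 60.0
tool shift mm [-1.8  0.   0.8] turn -0.001
[[0.804, 0.572, 0.161, 0.375], [0.594, -0.774, -0.219, 0.117], [-0.001, 0.272, -0.962, 0.294], [0.0, 0.0, 0.0, 1.0]] 61.213363117012584
```

View pics/wrist1.png

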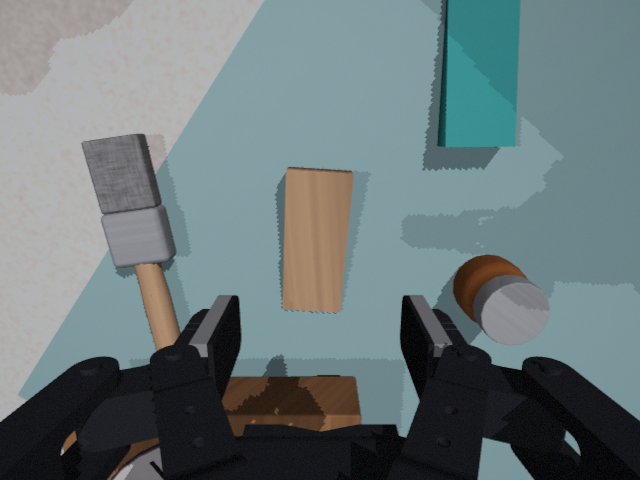

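Wrist view: the wedge's thick end is at the top (286–353, row 170) and its tip at (281–341, row 311). The stand's edge is at the bottom with its +x+y corner at about (358,378–415). The brush is to the left and clear, and the jar is at the right at (500,300).

```bash
python3 - <<'E'
from h import *
s=dict(np.load('/tmp/wrist1.npz'))
C=cloud(s); z=C[...,2]; hsv=cv2.cvtColor(s['frame'],cv2.COLOR_RGB2HSV)
c=np.array([.4855,-.1525]); a=np.radians(36.5); ex=np.array([np.cos(a),np.sin(a)]); ey=np.array([-ex[1],ex[0]])
L=lambda p:np.round(np.array([(np.array(p)[:2]-c)@ex,(np.array(p)[:2]-c)@ey])*1000,1)
for n,u,v,h in(('backL',287,168,.022),('backR',353,172,.022),('tipL',281,309,.003),('tipR',341,313,.003)):
    p=plane(s,u,v,h); print(n,p.round(4),'stand coords',L(p))
# stand: brown pixels with z>0.03, right bottom
m=(z>.06)&(z<.078)&(hsv[...,0]<20)&(hsv[...,1]>90)&(np.mgrid[:480,:640][1]>240)&(np.mgrid[:480,:640][1]<400)
p=C[m].reshape(-1,3); q=np.array([L(i) for i in p]); print('stand top pts',len(q),'max',np.percentile(q,99,axis=0),'z',np.median(p[:,2]))
ys=np.mgrid[:480,:640]; 
m=(z>.003)&(z<.03)&(hsv[...,0]<25)&(hsv[...,1]>70)&(ys[0]<330)&(ys[1]>250)&(ys[1]<380)
r=cv2.minAreaRect(C[m][:,:2].astype(np.float32)*1000); print('wedge rect',r,[L(b/1000).tolist() for b in cv2.boxPoints(r)],len(C[m]))
E
```

```text
backL [0.3734 0.0824 0.022 ] stand coords [ 49.6 255.5]
backR [0.4103 0.1063 0.022 ] stand coords [ 93.5 252.8]
tipL [ 0.4325 -0.0122  0.003 ] stand coords [ 40.9 144.3]
tipR [0.4724 0.013  0.003 ] stand coords [ 87.9 140.9]
stand top pts 2543 max [ 96.5 101.4] z 0.06959104270817981
wedge rect ((421.7174987792969, 47.343563079833984), (44.36050033569336, 109.87989044189453), 32.825469970703125) [[49.0, 254.8], [41.9, 145.2], [86.2, 142.3], [93.3, 252.0]] 8685
```

move_arm:
  commands:
    - [-5,13,35,0,0.4]
    - [-5,13,70,0,0.4]
    - [-5,13,105,0,0.4]
    - [-5,13,130,0,0.4]
    - [-5,13,144,0,0.4]

```text
t: 1.82
position: [0.417, 0.0494, 0.0038]
orientation: [-0.001, 0.95, 0.313, -0.003]
wrist_force: [-1.1, -1.1, 0.7]
opening: 0.06
```

move_arm:
  commands:
    - [0,0,0,0,0.4]
    - [3,0,0,0,0.4]
    - [6,0,0,0,0.4]
    - [9,0,0,0,0.4]
    - [12,0,0,0,0.4]

```text
t: 2.23
position: [0.4318, 0.0573, 0.0088]
orientation: [0.0, 0.95, 0.314, 0.001]
wrist_force: [-0.1, -0.9, -0.4]
opening: 0.06
```

move_arm:
  commands:
    - [2,0,0,0,0.4]
    - [4,0,0,0,0.4]
    - [6,0,0,0,0.4]
    - [8,0,0,0,0.4]
    - [8,0,0,0,0.4]

```text
t: 2.65
position: [0.436, 0.0613, 0.0078]
orientation: [0.0, 0.949, 0.314, -0.001]
wrist_force: [-2.8, -3.1, 7.0]
opening: 0.0596
```

```bash
cat > w.py <<'E'
import sys
from h import *
s=snap(sys.argv[1]); name=sys.argv[2]; save(s,name); np.savez('/tmp/'+name[:-4],**s)
st=monitor.get_state(); c=np.array([.4855,-.1525]); a=np.radians(36.5); ex=np.array([np.cos(a),np.sin(a)]); ey=np.array([-ex[1],ex[0]])
L=lambda p:np.round(np.array([(np.array(p)[:2]-c)@ex,(np.array(p)[:2]-c)@ey])*1000,1)
print('t',st['t'],'tcp',st['position'].round(4),'stand coords',L(st['position']),'F stand',st['wrist_force'][:2]@ex,st['wrist_force'][:2]@ey,st['wrist_force'][2],'open',st['opening'])
C=cloud(s); z=C[...,2]; hsv=cv2.cvtColor(s['frame'],cv2.COLOR_RGB2HSV)
D=C[...,:2]-c; X=D@ex*1000; Y=D@ey*1000
m=(z>.003)&(z<.03)&(hsv[...,0]<25)&(hsv[...,1]>70)&(X>20)&(X<130)&(Y>60)&(Y<290)
k=m.astype(np.uint8); n,l,ss,_=cv2.connectedComponentsWithStats(k); m=l==1+ss[1:,4].argmax()
q=np.stack([X[m],Y[m]],-1).astype(np.float32); r=cv2.minAreaRect(q); print('wedge',r,cv2.boxPoints(r).round(1).tolist(),len(q))
m=(z>.06)&(z<.08)&(hsv[...,0]<20)&(hsv[...,1]>90)&(abs(X)<125)&(abs(Y)<125)
if m.sum()>50:
    q=np.stack([X[m],Y[m]],-1); print('stand top 1/99%',np.percentile(q,[.5,99.5],axis=0).round(1).tolist(),'n',m.sum())
E
python3 w.py wrist wrist2.png; python3 w.py scene scene2.png
```

```text
t 2.7 tcp [0.436  0.0613 0.0078] stand coords [ 87.4 201.3] F stand -4.594025933560039 -0.39843056969412544 7.120972939271877 open 0.05936737754040828
wedge ((79.03215026855469, 198.68678283691406), (110.32302856445312, 44.99535369873047), 86.2418212890625) [[53.0, 145.10000610351562], [97.9000015258789, 142.1999969482422], [105.0999984741211, 252.3000030517578], [60.20000076293945, 255.1999969482422]] 30533
t 2.75 tcp [0.436  0.0613 0.0078] stand coords [ 87.4 201.2] F stand -3.775841422648848 -0.012187398496235666 7.435124575585094 open 0.059848691243540246
wedge ((78.55573272705078, 169.1190948486328), (46.883480072021484, 49.125553131103516), 86.21837615966797) [[52.5, 147.3000030517578], [101.5, 144.10000610351562], [104.5999984741211, 190.89999389648438], [55.599998474121094, 194.10000610351562]] 238
stand top 1/99% [[-98.4, -96.8], [101.7, 100.9]] n 1905
```

The wedge is now centred at x≈79 in stand axes, still turned about 0.065 rad. I'll square it with a flat push on its back.

move_arm:
  commands:
    - [-7,0,-2,0,0.4]
    - [-7,0,-30,0,0.4]
    - [-7,-25,-50,0,0.0]
    - [-7,-60,-50,0,-0.6]
    - [-7,-82,-50,0,-1]

```text
t: 3.17
position: [0.3823, 0.1246, 0.0589]
orientation: [-0.0, 0.95, 0.313, 0.002]
wrist_force: [-0.6, -0.3, -0.4]
opening: 0.024
```

move_arm:
  commands:
    - [2,0,0,0,-1]
    - [2,0,0,0,-1]
    - [2,0,10,0,-1]
    - [2,0,30,0,-1]
    - [2,0,46,0,-1]

```text
t: 3.58
position: [0.3846, 0.124, 0.0104]
orientation: [0.0, 0.95, 0.313, 0.001]
wrist_force: [-0.8, 0.1, 0.2]
opening: -0.0
```

```bash
python3 w.py wrist wrist3.png
```

```text
t 3.6333 tcp [0.3816 0.1231 0.0074] stand coords [ 80.4 283.4] F stand -2.181891627153217 0.8271205282686988 -1.1667808247542515 open 0.00039309769805081704
wedge ((83.71133422851562, 243.6461639404297), (17.073312759399414, 5.936497211456299), 89.0965576171875) [[80.5999984741211, 235.1999969482422], [86.5, 235.10000610351562], [86.80000305175781, 252.10000610351562], [80.9000015258789, 252.1999969482422]] 413
```

View pics/wrist3.png

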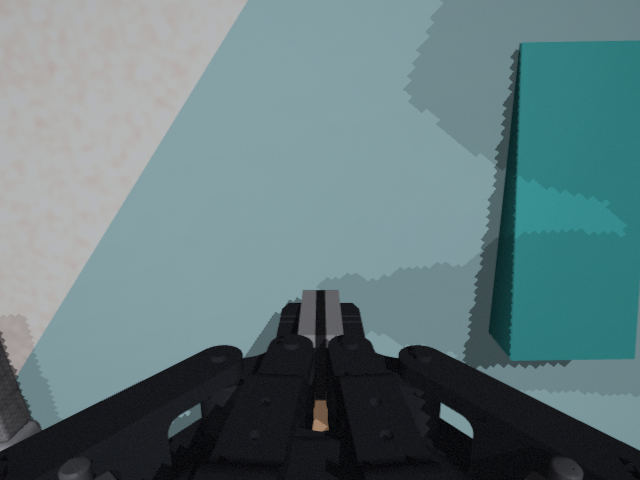

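move_arm:
  commands:
    - [1,7,0,0,-1]
    - [1,14,0,0,-1]
    - [1,19,0,0,-1]
    - [1,23,0,0,-1]
    - [1,27,0,0,-1]

```text
t: 4.05
position: [0.4018, 0.1029, 0.0121]
orientation: [0.0, 0.95, 0.313, 0.001]
wrist_force: [-0.7, 0.9, -0.3]
opening: 0.0001
```

move_arm:
  commands:
    - [0,4,0,0,-1]
    - [0,8,0,0,-1]
    - [0,12,0,0,-1]
    - [0,16,0,0,-1]
    - [0,20,0,0,-1]

```text
t: 4.47
position: [0.4126, 0.0871, 0.0114]
orientation: [-0.0, 0.95, 0.314, 0.0]
wrist_force: [-0.5, 1.4, 1.9]
opening: 0.0001
```

```bash
python3 w.py scene scene4.png; python3 w.py top top4.png; python3 - <<'E'
import sys; sys.path.insert(0,'.')
from h import *
s=dict(np.load('/tmp/scene4.npz')); save(s,'scene4c.png',(200,150,440,310),3)
E
```

```text
t 4.5167 tcp [0.4132 0.0867 0.0114] stand coords [ 84.2 235.4] F stand -0.19977446290634115 -0.30407830364829347 -0.004101286242847654 open 0.00014345456610900275
wedge ((81.02647399902344, 171.86639404296875), (106.04764556884766, 47.77686309814453), 86.4395980834961) [[53.900001525878906, 120.4000015258789], [101.5999984741211, 117.5], [108.19999694824219, 223.3000030517578], [60.5, 226.3000030517578]] 607
stand top 1/99% [[-98.3, -97.1], [101.8, 100.7]] n 1890
t 4.5667 tcp [0.4129 0.0869 0.0114] stand coords [ 84.  235.6] F stand -0.31656272791236323 0.15248689145172276 -0.18857867445554688 open 1.6651649326834146e-06
wedge ((68.62374114990234, 131.694091796875), (33.233009338378906, 49.924007415771484), 51.880828857421875) [[38.70000076293945, 134.0], [78.0, 103.19999694824219], [98.5, 129.39999389648438], [59.20000076293945, 160.1999969482422]] 124
stand top 1/99% [[-99.5, -97.4], [96.6, 99.3]] n 2508
```

View pics/scene4c.png

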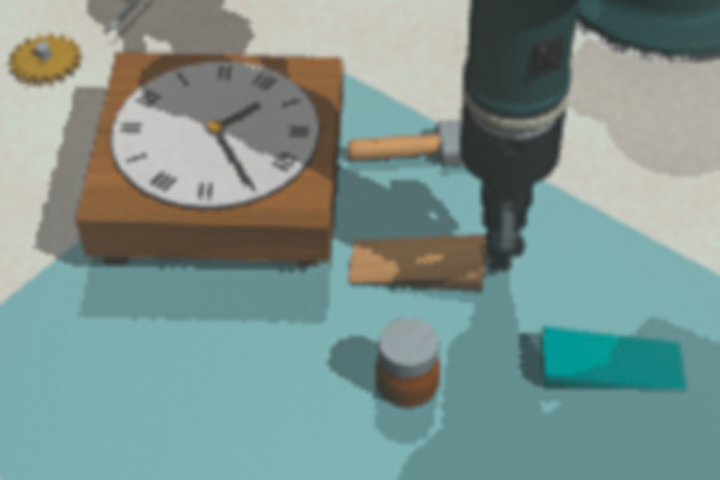

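move_arm:
  commands:
    - [0,4,0,0,-1]
    - [0,8,0,0,-1]
    - [0,12,0,0,-1]
    - [0,16,0,0,-1]
    - [0,20,0,0,-1]

```text
t: 4.98
position: [0.4245, 0.0709, 0.0112]
orientation: [0.0, 0.95, 0.314, -0.0]
wrist_force: [-0.1, 0.8, -0.2]
opening: 0.0001
```

```bash
python3 w.py scene scene5.png
```

```text
t 5.0333 tcp [0.4251 0.0705 0.0114] stand coords [ 84.1 215.2] F stand 0.013626033489076506 0.29599386117468507 -0.5133863379032901 open -0.00010925885312687476
wedge ((80.55352783203125, 152.09254455566406), (105.77220916748047, 47.70008850097656), 86.01476287841797) [[53.099998474121094, 101.0], [100.69999694824219, 97.69999694824219], [108.0, 203.1999969482422], [60.400001525878906, 206.5]] 613
stand top 1/99% [[-98.8, -97.0], [101.9, 100.9]] n 1918
```

move_arm:
  commands:
    - [-3,-2,0,0,-1]
    - [-6,0,0,0,-1]
    - [-6,4,0,0,-1]
    - [-6,8,0,0,-1]
    - [-6,12,0,0,-1]

```text
t: 5.45
position: [0.4267, 0.0577, 0.0113]
orientation: [0.0, 0.95, 0.314, 0.0]
wrist_force: [-0.9, 0.2, 0.3]
opening: 0.0001
```

```bash
python3 w.py scene scene6.png
```

```text
t 5.5 tcp [0.4275 0.0574 0.0115] stand coords [ 78.2 203.2] F stand -0.3515032610522293 -0.15832318098358078 0.4004503384423153 open -0.0002329395906653488
wedge ((82.11945343017578, 132.85678100585938), (118.30801391601562, 48.47388458251953), 87.41870880126953) [[55.20000076293945, 74.9000015258789], [103.69999694824219, 72.69999694824219], [109.0, 190.89999389648438], [60.599998474121094, 193.0]] 624
stand top 1/99% [[-98.2, -97.0], [101.5, 100.8]] n 1887
```

move_arm:
  commands:
    - [0,1.5,0,0,-1]
    - [0,3,0,0,-1]
    - [0,4.5,0,0,-1]
    - [0,6,0,0,-1]
    - [0,7,0,0,-1]

```text
t: 5.92
position: [0.4309, 0.0524, 0.0113]
orientation: [-0.0, 0.95, 0.314, 0.0]
wrist_force: [-0.5, 0.8, -0.0]
opening: 0.0003
```

move_arm:
  commands:
    - [0,1,0,0,-1]
    - [0,2,0,0,-1]
    - [0,3,0,0,-1]
    - [0,4,0,0,-1]
    - [0,5,0,0,-1]

```text
t: 6.33
position: [0.4338, 0.0483, 0.0113]
orientation: [0.0, 0.95, 0.314, -0.0]
wrist_force: [-0.7, 1.0, 1.4]
opening: -0.0002
```

```bash
python3 w.py scene scene7.png
```

```text
t 6.3833 tcp [0.434  0.0483 0.0113] stand coords [ 78. 192.] F stand -0.518593173127268 0.6909159070388815 -0.03414649717565443 open -5.1854608866800364e-05
wedge ((84.33981323242188, 126.12947082519531), (111.03276824951172, 47.708526611328125), 88.63715362548828) [[59.20000076293945, 71.19999694824219], [106.9000015258789, 70.0999984741211], [109.5, 181.10000610351562], [61.79999923706055, 182.1999969482422]] 575
stand top 1/99% [[-97.8, -96.9], [101.4, 100.8]] n 1906
```

move_arm:
  commands:
    - [3,-2,0,0,-1]
    - [6,0,0,0,-1]
    - [6,1,0,0,-1]
    - [6,2,0,0,-1]
    - [6,3,0,0,-1]

```text
t: 6.8
position: [0.4405, 0.0497, 0.0113]
orientation: [-0.0, 0.95, 0.314, -0.0]
wrist_force: [-0.4, 1.8, 1.1]
opening: 0.0003
```

move_arm:
  commands:
    - [0,0.8,0,0,-1]
    - [0,1.6,0,0,-1]
    - [0,2.4,0,0,-1]
    - [0,3.2,0,0,-1]
    - [0,4,0,0,-1]

```text
t: 7.22
position: [0.4427, 0.0463, 0.0113]
orientation: [-0.0, 0.95, 0.314, -0.0]
wrist_force: [-0.9, 1.3, 1.9]
opening: 0.0002
```

move_arm:
  commands:
    - [0,0.8,0,0,-1]
    - [0,1.6,0,0,-1]
    - [0,2.4,0,0,-1]
    - [0,3.2,0,0,-1]
    - [0,4,0,0,-1]

```text
t: 7.63
position: [0.4452, 0.0431, 0.0113]
orientation: [0.0, 0.95, 0.314, 0.0]
wrist_force: [-0.8, 0.8, 2.1]
opening: -0.0001
```

```bash
python3 w.py scene scene8.png
```

```text
t 7.6833 tcp [0.4453 0.043  0.0113] stand coords [ 83.9 181.1] F stand 0.2889133944943115 0.48650636005759873 0.6250276644633619 open 0.00015870060480057264
wedge ((84.34617614746094, 116.17378234863281), (109.19950866699219, 48.86214828491211), 87.02583312988281) [[57.099998474121094, 62.900001525878906], [105.9000015258789, 60.400001525878906], [111.5999984741211, 169.39999389648438], [62.79999923706055, 172.0]] 537
stand top 1/99% [[-98.3, -97.0], [101.5, 100.9]] n 1905
```

move_arm:
  commands:
    - [0,0.7,0,0,-1]
    - [0,1.4,0,0,-1]
    - [0,2.1,0,0,-1]
    - [0,2.8,0,0,-1]
    - [0,3.5,0,0,-1]

```text
t: 8.1
position: [0.4466, 0.0408, 0.0112]
orientation: [-0.001, 0.95, 0.313, -0.0]
wrist_force: [-4.1, 5.8, 4.4]
opening: -0.0004
```

move_arm:
  commands:
    - [0,0.6,0,0,-1]
    - [0,1.2,0,0,-1]
    - [0,1.8,0,0,-1]
    - [0,2.4,0,0,-1]
    - [0,3,0,0,-1]

```text
t: 8.52
position: [0.4469, 0.0399, 0.0112]
orientation: [-0.002, 0.95, 0.313, -0.002]
wrist_force: [-7.9, 13.8, 9.2]
opening: -0.0
```

```bash
python3 w.py scene scene9.png
```

```text
t 8.5667 tcp [0.4469 0.0399 0.0112] stand coords [ 83.5 177.6] F stand 0.641911349777525 13.179562660889111 8.455736445311846 open -3.087960033554858e-05
wedge ((85.1846694946289, 113.47909545898438), (47.11412048339844, 106.56785583496094), 1.811475396156311) [[60.0, 166.0], [63.29999923706055, 59.5], [110.4000015258789, 61.0], [107.0, 167.5]] 532
stand top 1/99% [[-97.7, -97.3], [101.3, 100.8]] n 1914
```

Contact force has risen sharply, so the wedge bears on the foot. I'll back off and check whether the stand moved.

move_arm:
  commands:
    - [0,-3,0,0,-1]
    - [0,-10,0,0,-1]
    - [0,-20,-10,0,-1]
    - [0,-25,-50,0,-1]
    - [0,-25,-85,0,-1]

```text
t: 8.98
position: [0.4314, 0.0582, 0.0955]
orientation: [-0.0, 0.949, 0.314, -0.002]
wrist_force: [1.1, -0.2, 0.4]
opening: -0.0
```

```bash
python3 w.py scene scene10.png; cat > cmp.py <<'E'
import sys
from h import *
a=dict(np.load(sys.argv[1])); b=dict(np.load(sys.argv[2]))
c=np.array([.4855,-.1525]); th=np.radians(36.5); ex=np.array([np.cos(th),np.sin(th)]); ey=np.array([-ex[1],ex[0]])
def meas(s):
    C=cloud(s); z=C[...,2]; hsv=cv2.cvtColor(s['frame'],cv2.COLOR_RGB2HSV); D=C[...,:2]-c; X=D@ex*1000; Y=D@ey*1000
    near=(abs(X)<130)&(abs(Y)<130); m=near&(z>.06)&(z<.085)
    r=cv2.minAreaRect(np.stack([X[m],Y[m]],-1).astype(np.float32))
    w=m&(abs(X)<92)&(abs(Y)<92)&(np.hypot(X,Y)>90)
    g=np.linalg.lstsq(np.c_[X[w],Y[w],np.ones(w.sum())],z[w]*1000,rcond=None)[0]
    k=w&(X>62)&(Y>62); k2=w&(X<-62)&(Y<-62)
    d=m&(hsv[...,1]<60)&(hsv[...,2]>90)&(np.hypot(X,Y)<84)
    print('rect',np.round(r[0],1),np.round(r[1],1),round(r[2],2),'tilt mm/m',(g[:2]*1000).round(1),'z0',g[2].round(2),'corner z',np.mean(z[k])*1000,k.sum(),'opp',np.mean(z[k2])*1000,k2.sum(),'dial',X[d].mean().round(2),Y[d].mean().round(2))
meas(a);meas(b)
ga,gb=[cv2.cvtColor(i['frame'],cv2.COLOR_RGB2GRAY) for i in(a,b)]
if len(sys.argv)>3:
    B=eval(sys.argv[3]); 
    p=cv2.goodFeaturesToTrack(ga[B[1]:B[3],B[0]:B[2]],40,.05,4)+np.float32([B[0],B[1]])
    q,st,_=cv2.calcOpticalFlowPyrLK(ga,gb,p,None,winSize=(15,15)); ok=st[:,0]==1
    d=(q-p)[ok][:,0]; print('flow px median',np.median(d,0),'std',d.std(0),ok.sum())
E
python3 cmp.py /tmp/scene.npz /tmp/scene10.npz "(232,170,315,238)"; python3 cmp.py /tmp/scene4.npz /tmp/scene10.npz "(232,170,315,238)"
```

```text
t 9.0333 tcp [0.4383 0.0585 0.1038] stand coords [ 87.6 197.7] F stand 2.85030489489078 -0.3627531952424623 3.390628925816528 open 5.3729771219357914e-05
wedge ((85.06947326660156, 113.63746643066406), (49.21700668334961, 106.24795532226562), 0.8199224472045898) [[59.70000076293945, 166.39999389648438], [61.20000076293945, 60.20000076293945], [110.4000015258789, 60.900001525878906], [108.9000015258789, 167.10000610351562]] 544
stand top 1/99% [[-98.3, -97.3], [101.4, 100.6]] n 1879
rect [0.6 1.4] [200.2 205.9] 89.93 tilt mm/m [-1.1 -1.7] z0 69.87 corner z 69.76187740148306 116 opp 69.99783216949669 93 dial 3.32 -0.09
rect [0.1 1.5] [200.  204.6] 89.9 tilt mm/m [ 1.2 -0.7] z0 69.89 corner z 69.89751857976259 111 opp 69.84558857395002 87 dial 3.99 -0.82
flow px median [-0.07513428 -0.0100174 ] std [14.6793585 13.441225 ] 40
rect [0.2 1.7] [200.7 206.4] 89.6 tilt mm/m [-2.7 -1.6] z0 69.85 corner z 69.4590206294741 113 opp 70.04880668629319 84 dial 4.46 -1.15
rect [0.1 1.5] [200.  204.6] 89.9 tilt mm/m [ 1.2 -0.7] z0 69.89 corner z 69.89751857976259 111 opp 69.84558857395002 87 dial 3.99 -0.82
flow px median [-0.03515625 -0.03121948] std [8.100354  2.8499236] 40
```

The stand moved by less than 0.1 px and is level, with the wedge under the foot. Next I go above the corner.

```bash
python3 go.py 501.6 -39.2 90 36.6
```

```text
t 9.03 tcp [438.3  58.5 103.8] yaw 36.61 F [2.51 1.4  3.39] open 0.1
tool shift mm [ -7.6 116.1  14.4] turn 0.0
```

move_arm:
  commands:
    - [-2,30,0,0,-1]
    - [-4,60,0,0,-1]
    - [-6,90,0,0,-1]
    - [-7,114,0,0,-1]
    - [-7,114,0,0,-1]

```text
t: 9.45
position: [0.4998, -0.0411, 0.0971]
orientation: [0.002, 0.95, 0.313, 0.002]
wrist_force: [0.9, -1.2, -0.1]
opening: -0.0001
```

move_arm:
  commands:
    - [0,0,0,0,-1]
    - [0,0,0,0,-1]

```text
t: 9.62
position: [0.4958, -0.0376, 0.0958]
orientation: [-0.0, 0.95, 0.313, -0.0]
wrist_force: [0.8, 0.7, -0.2]
opening: 0.0
```

```bash
python3 go.py 501.6 -39.2 80 36.6;  python3 w.py wrist wrist11.png
```

```text
t 9.62 tcp [495.8 -37.6  95.8] yaw 36.52 F [ 0.78  0.72 -0.15] open 0.0
tool shift mm [ 3.7  4.8 15.8] turn -0.001
t 9.6667 tcp [ 0.4955 -0.0372  0.0958] stand coords [76.6 86.7] F stand -0.7121309873073807 0.028352110719716522 -0.6524488805708945 open 4.244428867326039e-05
wedge ((82.00617980957031, 125.75173950195312), (44.58224105834961, 82.7896728515625), 0.012465297244489193) [[59.70000076293945, 167.10000610351562], [59.70000076293945, 84.4000015258789], [104.30000305175781, 84.4000015258789], [104.30000305175781, 167.1999969482422]] 10786
stand top 1/99% [[-71.0, 57.0], [97.3, 100.8]] n 19910
```

View pics/wrist11.png

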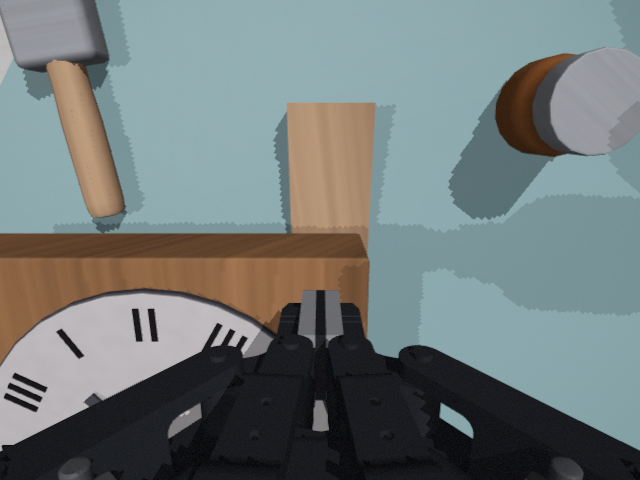

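The wrist view shows the wedge squared up (columns 288–375) and running under the stand's corner at (368,258). The jar and brush are untouched. The fingertips are at (320,300), clear of the dial.

move_arm:
  commands:
    - [2,4,6,0,-1]
    - [2.5,5,12,0,-1]
    - [2.5,5,18,0,-1]
    - [2.5,5,21,0,-1]
    - [2.5,5,23,0,-1]

```text
t: 10.08
position: [0.5004, -0.0399, 0.0721]
orientation: [-0.0, 0.949, 0.314, -0.001]
wrist_force: [0.4, 0.1, 0.1]
opening: -0.0002
```

move_arm:
  commands:
    - [0,0,0.5,0,-1]
    - [0,0,1,0,-1]
    - [0,0,1.5,0,-1]
    - [0,0,2,0,-1]
    - [0,0,2.5,0,-1]

```text
t: 10.5
position: [0.5016, -0.0403, 0.071]
orientation: [0.0, 0.95, 0.314, 0.0]
wrist_force: [-0.1, -0.1, -0.4]
opening: -0.0003
```

```bash
python3 go.py 501.6 -39.2 70 36.6
```

```text
t 10.5 tcp [501.6 -40.3  71. ] yaw 36.55 F [-0.12 -0.11 -0.42] open -0.3
tool shift mm [ 0.7 -0.9  1. ] turn -0.001
```

move_arm:
  commands:
    - [0,0,0.5,0,-1]
    - [0,0,1,0,-1]
    - [0,0,1.5,0,-1]
    - [0,0,1.5,0,-1]
    - [0,0,1.5,0,-1]

```text
t: 10.92
position: [0.5016, -0.0403, 0.07]
orientation: [0.0, 0.95, 0.314, 0.0]
wrist_force: [-1.0, 0.3, 4.6]
opening: -0.0002
```

move_arm:
  commands:
    - [0,0,0.5,0,-1]
    - [0,0,1,0,-1]
    - [0,0,1.5,0,-1]
    - [0,0,1.5,0,-1]
    - [0,0,1.5,0,-1]

```text
t: 11.33
position: [0.5017, -0.0402, 0.0699]
orientation: [-0.0, 0.95, 0.314, 0.0]
wrist_force: [-5.9, 0.1, 13.3]
opening: -0.0001
```

```bash
python3 w.py scene scene12.png;  python3 cmp.py /tmp/scene10.npz /tmp/scene12.npz "(232,170,290,238)"
```

```text
t 11.3833 tcp [ 0.5017 -0.0402  0.0698] stand coords [79.8 80.6] F stand -5.095146755963521 4.314811502884827 13.797595306555484 open -9.587900461773172e-05
wedge ((85.19715881347656, 113.67143249511719), (48.4932746887207, 106.31961059570312), 1.0613089799880981) [[60.0, 166.39999389648438], [61.900001525878906, 60.099998474121094], [110.4000015258789, 61.0], [108.5, 167.3000030517578]] 544
stand top 1/99% [[-97.4, -97.0], [101.9, 101.1]] n 1385
rect [0.1 1.5] [200.  204.6] 89.9 tilt mm/m [ 1.2 -0.7] z0 69.89 corner z 69.89751857976259 111 opp 69.84558857395002 87 dial 3.99 -0.82
rect [1.8 1.1] [203.  200.5] 0.05 tilt mm/m [-1.2  5.5] z0 70.26 corner z 71.6978289125062 57 opp 69.61547932326397 87 dial 7.74 -14.09
flow px median [-3.7608566   0.14548492] std [64.82846  39.188274] 32
```

A 13.5 N press sinks the corner only ~0.2 mm, so there is no rock. I'll relieve the sideways force slightly and hold.

move_arm:
  commands:
    - [-0.3,-0.2,0.2,0,-1]
    - [-0.6,-0.5,0.4,0,-1]
    - [-0.8,-0.7,0.4,0,-1]
    - [-0.8,-0.7,0.4,0,-1]
    - [-0.8,-0.7,0.4,0,-1]

```text
t: 11.8
position: [0.5016, -0.0402, 0.0698]
orientation: [0.0, 0.95, 0.314, 0.001]
wrist_force: [-2.9, 0.6, 13.7]
opening: 0.0
```

move_arm:
  commands:
    - [0,0,0,0,-1]
    - [0,0,0,0,-1]
    - [0,0,0,0,-1]
    - [0,0,0,0,-1]
    - [0,0,0,0,-1]

```text
t: 12.22
position: [0.5016, -0.0402, 0.0698]
orientation: [0.0, 0.95, 0.314, 0.001]
wrist_force: [-4.4, 0.1, 14.0]
opening: 0.0006
```

```bash
python3 w.py wrist wrist13.png; python3 - <<'E'
from h import *
c=np.array([.4855,-.1525]); th=np.radians(36.5); ex=np.array([np.cos(th),np.sin(th)]); ey=np.array([-ex[1],ex[0]])
s=snap('scene'); np.savez('/tmp/scene13',**s); save(s,'scene13c.png',(200,150,440,310),3)
for s in(dict(np.load('/tmp/scene10.npz')),s):
    C=cloud(s); D=C[...,:2]-c; X=D@ex*1000; Y=D@ey*1000; z=C[...,2]
    w=(abs(X)<92)&(abs(Y)<92)&(np.hypot(X,Y)>90)&(abs(z-.07)<.005)&(X<50)
    g=np.linalg.lstsq(np.c_[X[w],Y[w],np.ones(w.sum())],z[w]*1000,rcond=None)[0]; print('tilt mm/m',(g[:2]*1000).round(1),'n',w.sum(),[z[w&(X*a>0)&(Y*b>0)].mean().round(5) for a,b in((-1,-1),(-1,1),(1,-1))])
print(monitor.get_state()['wrist_force'])
E
```

```text
t 12.2667 tcp [ 0.5016 -0.0402  0.0698] stand coords [79.7 80.7] F stand -2.9015292618521853 2.634809834103743 13.327025954443217 open -4.732677240633146e-05
wedge ((76.2187728881836, 131.80795288085938), (81.09236907958984, 74.39114379882812), 77.53873443603516) [[31.200000762939453, 100.19999694824219], [103.80000305175781, 84.19999694824219], [121.30000305175781, 163.39999389648438], [48.599998474121094, 179.39999389648438]] 14216
stand top 1/99% [[-42.3, 32.2], [97.5, 100.8]] n 20770
tilt mm/m [-0.1 -0.2] n 496 [np.float64(0.06973), np.float64(0.06986), np.float64(0.07019)]
tilt mm/m [-3.3  1.4] n 257 [np.float64(0.06994), np.float64(0.0711), np.float64(0.06954)]
[-4.22257725  1.61454755 14.83867972]
```

View pics/scene13c.png

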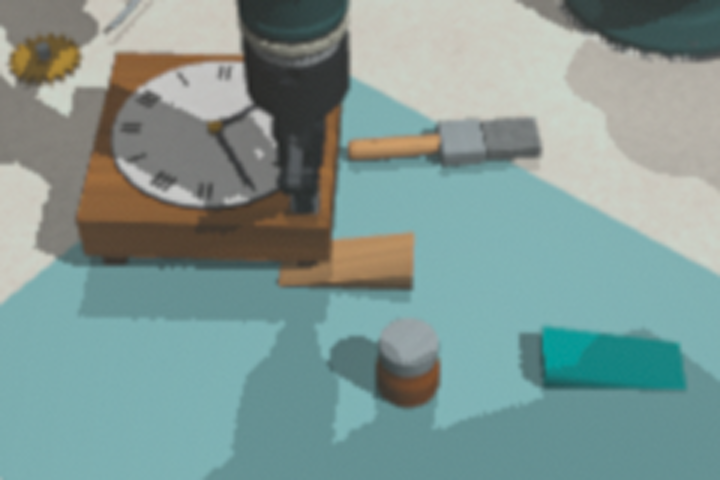

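The crop shows the wedge under the corner, the fingertips pressing at (305,200), and the other things in place. The press is steady at ~14 N with the tip at z = 69.8 mm.

```bash
python3 -c "
from rig import order,monitor
print(order.sign_off()); print(monitor.get_state()['wrist_force'])"
```

```text
the job is handed in; nothing more can be done
None
the job is handed in; nothing more can be done
```

The stand is propped level on the wedge, and I handed the job in at about 12.3 s with the fingertips still pressing on the short corner.

**What I did:** I lined the wedge up by nudging its side, without picking it up. I then pushed its thick end until it bore on the short foot, with its thin end about 30 mm past the foot's outer face. Finally I moved over the corner and pressed down with closed fingertips.

**Last checks:**
- **Press:** steady at about 14 N, and the corner sank only about 0.2 mm (tip at 69.8 mm), so the stand no longer rocks.
- **Stand:** after the push it had shifted less than 0.1 px (about 0.2 mm) and its tilt was within about 1 mm/m.
- **Wedge:** square to the stand, to within about 1°, and covering the whole foot width.
- **Other things:** the jar, brush and turquoise look-alike looked untouched in the last picture. I did not check the bottle, tin, screwdriver or loupe again.

**Failed or in disagreement:**
- **Push force:** the last bit of the push reached about 13–16 N at the fingers, more than the 4–8 N said to slide the stand, yet it did not measurably move.
- **Tilt while pressing:** two readings disagreed with level. One gave about 5.5 mm/m; the other gave up to 3.3 mm/m, with one corner reading 71.1 mm. The arm was blocking part of the view, so I relied on the fingertip height instead.
- **Sideways force:** about 4 N remained on the tip while pressing.

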